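Sort out three tools left on each other's shadow boards

TASK

The block plane, the marking gauge and the turned finial were put back on each other's shadow boards. Put each on its own board, centred on the black outline: the plane on the blue board and the gauge on the yellow one, both lying lengthwise along the board (either way round), and the finial standing upright on the green one; the empty grey board is there to park something meanwhile. Let go of everything, and leave the mug, the glue bottle and the mallet behind alone.

Things in the scene. Friction and masses are not known exactly. Their poses are not given: they have to be found in the camera images.
- block_plane: Blue block plane, pale metal cap, brass knob, lying on its sole: 160 mm long, 47 wide across parallel cheeks (to 32 mm height), 43 high, 0.55 kg. Origin: centre of the sole, z up. Its length runs 1.945 rad counter-clockwise (from above) of its own x axis. Grasp across the cheeks at the middle, 25 mm above the sole. Starts lengthwise on the yellow board.
- marking_gauge: Beech marking gauge: beam 200 mm long along its x, 22 wide (y = -10 to 12), 5 to 43 mm above its underside; block 27 x 53 x 42 mm round it at x = -38 to -11 with a thumbscrew up to 56 mm. 0.14 kg. Origin: under the beam's middle, z up. Grasp across the beam at x = 20 mm, 27 mm above the underside. Starts lengthwise on the green board.
- turned_finial: Turned limewood finial, round, standing: 38 mm diameter, 71 mm high, 0.05 kg. Origin: centre of its base, z along its axis. Grasp anywhere round it, about 35 mm above its base. It starts near the middle of the blue board.
- board_blue: Fixed shadow board, blue: flat plywood, 230 x 120 mm, top face 12 mm above the bench. The block plane's own board, with the plane's black outline (a rounded bar) in the middle. Origin: centre of its underside, z up. Its length runs 1.945 rad counter-clockwise (from above) of its own x axis, as in the plane, so when the plane lies right their x axes are parallel.
- board_yellow: Fixed shadow board, yellow: flat plywood, 230 x 120 mm, top face 12 mm above the bench. The marking gauge's own board, with the gauge's black outline (a long bar with a short cross bar) in the middle. Origin: centre of its underside, z up. Its length runs along its own x axis; the gauge's x axis shall be parallel to it, either way round, gauge origin over the board's.
- board_green: Fixed shadow board, green: flat plywood, 230 x 120 mm, top face 12 mm above the bench. The finial's own board, with a black disc of 40 mm in the middle. Origin: centre of its underside, z up. Its length runs along its own x axis.
- board_grey: Fixed shadow board, plain grey without an outline: flat plywood, 230 x 120 mm, top face 12 mm above the bench. Empty at the start, a free spot for parking. Origin: centre of its underside, z up. Its length runs along its own x axis.
- mug_1: Bystander: white mug with blue dots, 92 mm wide (127 mm with its handle), 93 mm high, standing behind the boards; origin: under its middle. Not to be disturbed.
- glue_bottle: Bystander: white glue bottle with an orange nozzle, 58 mm across, 178 mm high, standing behind the boards; origin: centre of its base. Not to be disturbed.
- mallet_lignum: Bystander: round wooden mallet standing on its dark head, handle up, 75 mm across, 226 mm high, behind the boards; origin: centre of its base. Not to be disturbed.
Not all that is in view belongs to the job. What is shaped like the block_plane but orange is not meant. What is shaped like the turned_finial but red is not meant.

How it is judged:
At the end, for the whole second after the job is handed in: Plane on blue, gauge on yellow, finial on green board: each origin within 15 mm (horizontal) of its board's centre, resting on its face (6 mm in height), upright within 0.12 rad, at rest; plane and gauge parallel to their boards within 0.2 rad, either way round (horizontal distance between block_plane and board_blue below 0.015 m and z of block_plane in the frame of board_blue between 0.006 and 0.018 m and angle between each of block_plane, marking_gauge, turned_finial's own z axis and vertical below 0.12 rad and linear speed of each of block_plane, marking_gauge, turned_finial below 0.02 m/s and angular speed of each of block_plane, marking_gauge, turned_finial below 0.2 rad/s and angle between the x axis of block_plane and the x axis of board_blue, either way round below 0.2 rad and horizontal distance between marking_gauge and board_yellow below 0.015 m and z of marking_gauge in the frame of board_yellow between 0.006 and 0.018 m and angle between the x axis of marking_gauge and the x axis of board_yellow, either way round below 0.2 rad and horizontal distance between turned_finial and board_green below 0.015 m and z of turned_finial in the frame of board_green between 0.006 and 0.018 m); the robot touches nothing.
It fails at once if the mug was disturbed (moved more than 25 mm) (distance of mug_1 from where it was at the start of the episode above 0.025 m).
It fails at once if the glue bottle was disturbed (moved more than 25 mm) (distance of glue_bottle from where it was at the start of the episode above 0.025 m).
It fails at once if the mallet was disturbed (moved more than 25 mm) (distance of mallet_lignum from where it was at the start of the episode above 0.025 m).
It also fails if it takes over 118 s, if anything falls off the work surface, if the arm or the gripper's body presses on something with over 40 N, if the wrist force passes 120 N, or if a joint passes its speed limit or range.

ROBOT

A 6-joint arm with a two-finger parallel gripper is mounted at the origin on a cart in front of the work surface, level with it; the furniture and walls round the work are solid. World frame = base frame: x ahead of the robot, y to its left, z up, the work surface at z = 0. Lengths are in m, angles in rad, forces in N, time in s.
With the tool pointing down it reaches from about 0.25 to 0.725 m from the base axis. Payload 4 kg.
Tool frame: the origin (TCP) lies midway between the tips of the shut fingers; the grasp point (between the pads) lies 19 mm behind it; z points along the fingers, y is the line along which they close (so a half turn about z gives the same grasp; the last joint's range is limited). The gripper opens to 85 mm and grips with 20 to 120 N. Pads are 22 mm wide; open, the fingers measure 114 mm over their backs; the gripper's body (76 mm by 85 mm) begins 54 mm behind the grasp point. The pads swing forward as they close: fully open they stand 13 mm farther back than shut.
Start: joints at [-1.272, 0.241, 0.005, 1.335, 0, 1.571], TCP at [0.147, -0.478, 0.231] pointing down, gripper open.
Joint ranges: [-2.72, 2.72], [-1.05, 1.87], [-1.09, 1.28], [-1.99, 2.15], [-1.42, 1.44], [-3.14, 3.14]. Speed limits (rad/s): [2.79, 2.79, 3.14, 3.14, 3.14, 3.14].

INTERFACE

Orientations are given as a unit quaternion [x, y, z, w].
In Python, from workcell import bot, camera, job_done gives the robot as it stands.
- The arm moves only by the tool carry_out, never from a script. Its argument "plan" is a list of rows, each an object of numbers: "dx", "dy", "dz": the shift along the tool's x, y, z in mm; "twist": the turn about the tool's z in degrees; "fingers": the closure, from -1 (fully open) to 1 (shut). In form: [{"dx": .., "dy": .., "dz": .., "twist": .., "fingers": ..}, ...]. A call has exactly 5 rows; each row is the pose to reach, as a shift and turn from the pose commanded when the call began, along the tool's axes at that moment; what a row does not reach only later rows make up. A row lasts 1/12 s, in which the tool goes at most 41.7 mm and 7.16 degrees, less where a joint would pass 70% of its speed; a pose out of reach is approached as far as the arm can. A call with a gripper value outside its range is refused whole. The fingers move at their own pace and stop on an object; the grip force is fixed at half the most. Time passes only in rows, so rows that repeat a pose let the fingers close, or fill a call up. It gives the time, the measured TCP pose, the force, the opening and the grip force at its end, in the units of the state.
- bot.get_obs(): the state, without advancing time (a new reading comes with each control period).
- camera(name): name is "side" or "top" or "wrist"; returns a dict with "image" (400x640x3 uint8, red, green, blue), "intrinsics" (3x3 intrinsics, pixels), "eye" and "attitude" of the camera in the world. Camera axes: x right, y down, z forward; pixel columns grow to the right and rows downward; lengths in m; the calibration is good to about 2 mm. A picture is of the moment at which its call begins. There is no depth.
- job_done(): hands the job in; it is judged then, once.
The state is a dict: "clock": time; "joint_pos": joint angles; "joint_vel": joint speeds; "tau": joint torques, N m; "eef_pos": TCP position; "tool_rot": TCP orientation; "ft_force": force on the tool from outside, world axes, zero at the start; "ft_torque": the same for the moment, N m; "grip_width": finger opening in m; "grasp_force": force on a finger pad.
Only numpy, scipy, OpenCV 4.12 (cv2) and the standard library are available. Lean on these libraries where they do the work, as an engineer would, in place of code of your own. Each camera call takes 0.05 s, during which the arm holds its last target. There are 200 camera calls.

## Working session

There is one attempt and no reset: what is moved stays moved. The work goes in short steps, Python scripts to look and compute and a tool call to move; the robot and the scene stay as the last step left them, time stands still between calls to the robot, and variables do not carry over. Pictures are saved under pics/ and viewed, at most 14 in all, crops included, and the job is handed in when it is done.

Besides the shell and the picture viewer there is one more tool, called after ">>>" in YAML: its name, and indented under it one key for each argument. carry_out: Moves the arm, as the interface text tells. Its arguments: {"type":"object","properties":{"plan":{"type":"array","items":{"type":"object","properties":{"dx":{"type":"number"},"dy":{"type":"number"},"dz":{"type":"number"},"twist":{"type":"number"},"fingers":{"type":"number"}}}}},"required":["plan"]}

```bash
mkdir -p pics; ls
python3 - <<'E'
from workcell import bot,camera
import cv2
o=bot.get_obs();print(o['clock'],o['eef_pos'],o['tool_rot'],o['grip_width'])
for n in ['top','side']:
    c=camera(n);cv2.imwrite(f'pics/{n}0.png',c['image'][:,:,::-1]);print(n,c['intrinsics'],c['eye'],c['attitude'])
E
```

```text
pics
0.0 [ 0.14700941 -0.4772421   0.23042525] [ 9.88859607e-01  1.48847546e-01 -1.49498551e-04 -1.03116051e-03] 0.08545078977253688
top [[464.96695398   0.         328.92602158]
 [  0.         464.96695398 197.80917647]
 [  0.           0.           1.        ]] [0.43752593 0.0378836  1.34621941] [ 0.71344118 -0.69952221  0.03006869 -0.02768099]
side [[449.28889597   0.         327.50222061]
 [  0.         449.28889597 204.19638762]
 [  0.           0.           1.        ]] [0.53846302 1.10921359 0.7827832 ] [-0.00974759  0.88893947 -0.45790806 -0.00343728]
```

View pics/top0.png

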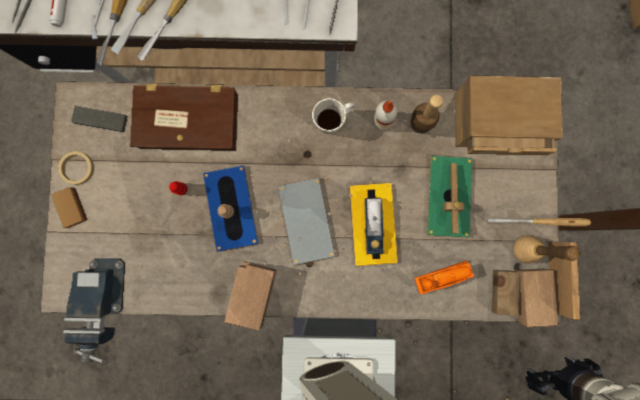

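View pics/side0.png

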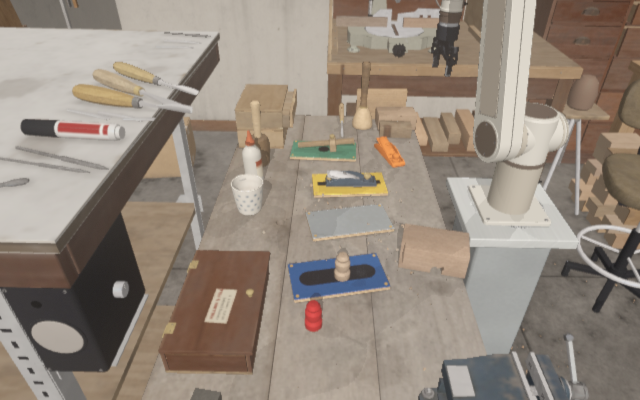

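Top view: blue board (231,208) with the limewood finial (225,211), grey (307,221), yellow (374,224) with the blue plane, and green (451,196) with the gauge. The lookalikes are the orange plane (444,277) and the red finial (178,187). The blue plane at (374,224) and the pale finial at (225,211) match the descriptions by colour and by the boards they stand on. I'll confirm that in one crop and measure.

```bash
cat > h.py <<'E'
import numpy as np,cv2
from scipy.spatial.transform import Rotation as R
from workcell import bot,camera
def ray(c,uv):
    d=np.linalg.inv(c['intrinsics'])@np.array([uv[0],uv[1],1.]); return R.from_quat(c['attitude']).as_matrix()@d
def onz(c,uv,z):
    d=ray(c,uv);e=np.array(c['eye']);return e+d*(z-e[2])/d[2]
def proj(c,p):
    q=R.from_quat(c['attitude']).as_matrix().T@(np.array(p)-c['eye']);q=c['intrinsics']@q;return q[:2]/q[2]
def big(m):
    n,l,s,_=cv2.connectedComponentsWithStats(m.astype(np.uint8)); i=1+np.argmax(s[1:,4]); return l==i
def rect(c,m,z):
    ys,xs=np.nonzero(m);p=np.array([onz(c,(x,y),z)[:2] for x,y in zip(xs,ys)],np.float32)*1000
    ce,sz,a=cv2.minAreaRect(p)
    b=cv2.boxPoints((ce,sz,a)); e=[b[1]-b[0],b[2]-b[1]]; e=max(e,key=np.linalg.norm)
    return np.round(ce,1),np.round(sorted(sz),1),round(np.degrees(np.arctan2(e[1],e[0]))%180,1)
def state():
    o=bot.get_obs();M=R.from_quat(o['tool_rot']).as_matrix()
    return np.array(o['eef_pos'])*1000,M
def goto(p,ydir=None):
    "shift in tool axes (mm) to p, twist (deg) so tool y lies along ydir deg (mod 180)"
    e,M=state();d=M.T@(np.array(p)-e);t=None
    if ydir is not None:
        a=np.degrees(np.arctan2(M[1,1],M[0,1])); t=-((ydir-a+90)%180-90)
    print('shift',np.round(d,1),'twist',t, 'alt q6',bot.get_obs()['joint_pos'][5])
E
python3 - <<'E'
from h import *
c=camera('top');im=c['image'];h=cv2.cvtColor(im,cv2.COLOR_RGB2HSV);H,S,V=[h[...,i].astype(int) for i in range(3)]
box=lambda x0,x1,y0,y1:np.pad(np.ones((y1-y0,x1-x0),bool),((y0,400-y1),(x0,640-x1)))
M={'blue':(abs(H-111)<12)&(S>150)&(V>70)&box(195,265,155,260),
'yellow':(abs(H-26)<7)&(S>170)&(V>120)&box(340,405,170,275),
'green':(abs(H-75)<20)&(S>110)&(V>50)&box(420,485,145,250),
'grey':(S<45)&(V>115)&box(272,342,170,272)}
for k,m in M.items(): print(k,m.sum(),rect(c,big(m),.012))
print(H[215,282-70:300:8],S[220,305],V[220,305],H[190,440],S[190,440])
cv2.imwrite('pics/crop.png',cv2.resize(im[150:300,160:490,::-1],None,fx=2.42,fy=2.42,interpolation=cv2.INTER_CUBIC))
g=np.argwhere
w=(abs(H-15)<8)&(S>50)&(V>110)&box(212,246,190,230)
b=big(w);ys,xs=np.nonzero(b);print('finial',b.sum(),xs.min(),xs.max(),ys.min(),ys.max())
E
```

```text
blue 2031 (array([512.3, 318.5]), array([115.7, 225.7]), np.float32(12.2))
yellow 2287 (array([475. , -93.7]), array([120.8, 229.6]), np.float32(5.2))
green 2225 (array([ 559.3, -314.1]), array([115.6, 225. ]), np.float32(177.6))
grey 3333 (array([479.2,  99.3]), array([121.6, 231.7]), np.float32(12.9))
[108  12  14 105 108 109  17  17  18  30  49] 8 154 74 135
finial 89 218 229 204 216
```

View pics/crop.png

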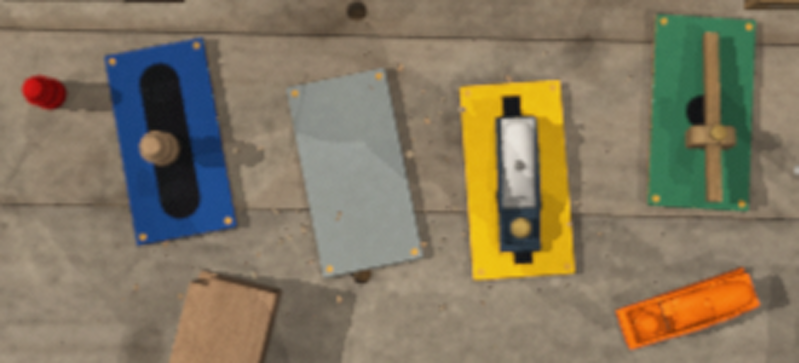

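The crop confirms both. The pale finial stands on blue, about (157,146) in the crop, with its red lookalike off the boards to the left. The blue plane with the metal cap is on yellow (518,180), and the orange copy lies loose at (690,305). Next I'll measure the finial, plane and gauge.

Run:
```python
from h import *
c=camera('top');im=c['image'];h=cv2.cvtColor(im,cv2.COLOR_RGB2HSV);H,S,V=[h[...,i].astype(int) for i in range(3)]
s=camera('side')
f=onz(c,(223.8,210.3),.055);print('finial',f,proj(s,[f[0],f[1],.012]),proj(s,[f[0],f[1],.083]))
# plane: non-yellow inside yellow board, minus black -> knob & cap
box=lambda x0,x1,y0,y1:np.pad(np.ones((y1-y0,x1-x0),bool),((y0,400-y1),(x0,640-x1)))
pc=(S<70)&(V>110)&box(358,392,185,262);b=big(pc);print('cap',b.sum(),rect(c,b,.05))
pb=box(355,395,190,262)&~((abs(H-26)<9)&(S>150));pb&=(V>45)
print('plane',big(pb).sum(),rect(c,big(pb),.04), np.nonzero(big(pb))[0].min(),np.nonzero(big(pb))[0].max())
ga=(abs(H-17)<9)&(S>60)&(V>110)&box(440,468,155,240);b=big(ga);print('gauge',b.sum(),rect(c,b,.055))
for t in [(518,180),(518,115),(522,230),(712,117)]: pass
for cu in [(499,116),(539,116),(502,250),(541,250)]: print('plane cheek corner',np.round(onz(c,(160+cu[0]/2.42,150+cu[1]/2.42),.044)*1000))
for cu in [(711,33),(713,201)]: print('beam end',np.round(onz(c,(160+cu[0]/2.42,150+cu[1]/2.42),.055)*1000))
goto([f[0]*1000,f[1]*1000,200],100)
```

```text
finial [0.50267732 0.32581547 0.055     ] [342.11511942 276.00643301] [343.15159383 253.96949604]
cap 487 (array([494.1, -90.8]), array([ 36.4, 103.3]), np.float32(0.7))
plane 950 (array([469.5, -93.3]), array([ 50.4, 159.7]), np.float32(1.1)) 197 254
gauge 486 (array([ 550.6, -315.8]), array([ 50.2, 190.1]), np.float32(170.5))
plane cheek corner [546. -70.  44.]
plane cheek corner [ 547. -117.   44.]
plane cheek corner [391. -76.  44.]
plane cheek corner [ 392. -121.   44.]
beam end [ 646. -314.   55.]
beam end [ 452. -316.   55.]
shift [ 576.3 -663.1   31.5] twist 7.120296837219485 alt q6 1.5707854411935724
```

>>> carry_out:
  plan:
    - {"dx":26,"dy":-30,"dz":0,"twist":0,"fingers":-1}
    - {"dx":52,"dy":-60,"dz":0,"twist":0,"fingers":-1}
    - {"dx":78,"dy":-90,"dz":0,"twist":0,"fingers":-1}
    - {"dx":104,"dy":-120,"dz":0,"twist":0,"fingers":-1}
    - {"dx":130,"dy":-150,"dz":0,"twist":0,"fingers":-1}

```text
clock: 0.67
eef_pos: [0.2274, -0.2945, 0.2311]
tool_rot: [0.989, 0.148, 0.0, -0.0]
ft_force: [0.5, 0.2, -0.0]
grip_width: 0.0852
grasp_force: 0.0
```

```bash
python3 -c "
from h import *
goto([503,326,200],100);print(bot.get_obs()['joint_pos'],bot.get_obs()['clock'])"
```

```text
shift [ 445.4 -512.4   31.3] twist 7.049426190742622 alt q6 1.9305049073195402
[-9.13519132e-01 -1.40270732e-02 -2.87263161e-01  1.29761895e+00
  2.52027547e-04  1.93050491e+00] 0.6667
```

>>> carry_out:
  plan:
    - {"dx":22,"dy":-26,"dz":0,"twist":-7,"fingers":-1}
    - {"dx":44,"dy":-52,"dz":0,"twist":-14,"fingers":-1}
    - {"dx":66,"dy":-78,"dz":0,"twist":-21,"fingers":-1}
    - {"dx":88,"dy":-103,"dz":0,"twist":-28,"fingers":-1}
    - {"dx":111,"dy":-128,"dz":0,"twist":-35,"fingers":-1}

```text
clock: 1.08
eef_pos: [0.2958, -0.1397, 0.2315]
tool_rot: [0.897, 0.442, 0.0, 0.0]
ft_force: [1.4, -1.7, 0.4]
grip_width: 0.0851
grasp_force: 0.0
```

>>> carry_out:
  plan:
    - {"dx":33,"dy":-8,"dz":0,"twist":-7,"fingers":-1}
    - {"dx":66,"dy":-16,"dz":0,"twist":-14,"fingers":-1}
    - {"dx":99,"dy":-25,"dz":0,"twist":-21,"fingers":-1}
    - {"dx":132,"dy":-33,"dz":0,"twist":-28,"fingers":-1}
    - {"dx":164,"dy":-41,"dz":0,"twist":-35,"fingers":-1}

```text
clock: 1.5
eef_pos: [0.3643, 0.0152, 0.2315]
tool_rot: [0.722, 0.691, 0.0, 0.0]
ft_force: [0.8, -0.3, -0.0]
grip_width: 0.0856
grasp_force: 0.0
```

>>> carry_out:
  plan:
    - {"dx":32,"dy":12,"dz":0,"twist":-7,"fingers":-1}
    - {"dx":64,"dy":24,"dz":0,"twist":-14,"fingers":-1}
    - {"dx":95,"dy":36,"dz":0,"twist":-21,"fingers":-1}
    - {"dx":127,"dy":48,"dz":0,"twist":-28,"fingers":-1}
    - {"dx":158,"dy":60,"dz":0,"twist":-35,"fingers":-1}

```text
clock: 1.92
eef_pos: [0.4321, 0.17, 0.2313]
tool_rot: [0.481, 0.877, 0.0, 0.0]
ft_force: [1.0, -1.2, 0.5]
grip_width: 0.0855
grasp_force: 0.0
```

```bash
python3 -c "
from h import *
goto([503,326,200],100);print(bot.get_obs()['joint_pos'],bot.get_obs()['clock'],state())"
```

```text
shift [ 93.5 143.6  31.3] twist -67.49799397280174 alt q6 1.3784480383079027
[ 3.74918730e-01  1.70130277e-01 -8.41870103e-02  1.31635089e+00
 -9.20360667e-05  1.37844804e+00] 1.9167 (array([432.14834783, 170.03449524, 231.25051847]), array([[-5.37329123e-01,  8.43372629e-01,  1.52953615e-04],
       [ 8.43372635e-01,  5.37329134e-01, -3.87141095e-05],
       [-1.14836854e-04,  1.08194675e-04, -9.99999988e-01]]))
```

>>> carry_out:
  plan:
    - {"dx":19,"dy":29,"dz":0,"twist":-7,"fingers":-1}
    - {"dx":38,"dy":58,"dz":0,"twist":-14,"fingers":-1}
    - {"dx":57,"dy":87,"dz":0,"twist":-21,"fingers":-1}
    - {"dx":76,"dy":115,"dz":0,"twist":-28,"fingers":-1}
    - {"dx":93,"dy":143,"dz":0,"twist":-35,"fingers":-1}

```text
clock: 2.33
eef_pos: [0.5037, 0.3248, 0.2309]
tool_rot: [0.195, 0.981, -0.0, -0.0]
ft_force: [0.9, 0.1, 0.7]
grip_width: 0.0853
grasp_force: 0.0
```

>>> carry_out:
  plan:
    - {"dx":0,"dy":0,"dz":0,"twist":-7,"fingers":-1}
    - {"dx":0,"dy":0,"dz":0,"twist":-14,"fingers":-1}
    - {"dx":0,"dy":0,"dz":0,"twist":-21,"fingers":-1}
    - {"dx":0,"dy":0,"dz":0,"twist":-28,"fingers":-1}
    - {"dx":0,"dy":0,"dz":0,"twist":-32,"fingers":-1}

```text
clock: 2.75
eef_pos: [0.5034, 0.3231, 0.2308]
tool_rot: [-0.082, 0.997, -0.0, -0.0]
ft_force: [-0.3, 0.5, -0.7]
grip_width: 0.0855
grasp_force: 0.0
```

```bash
python3 -c "
from h import *
c=camera('wrist');cv2.imwrite('pics/w1.png',c['image'][:,:,::-1]);print(c['eye'],c['attitude'])
for z in(.012,.083):print(proj(c,[.503,.326,z]),proj(c,[.5123,.3185,z]))
goto([503,326,47+19-7],100);print(bot.get_obs()['joint_pos'],state()[0])"
```

```text
[0.42871433 0.31066589 0.37349461] [0.63900276 0.75477344 0.11311982 0.09589804]
[320.1513137  168.65578852] [312.48326632 175.33722814]
[320.7103986  184.12503257] [311.31617331 192.18759697]
shift [ -0.2   3.  171.8] twist -0.5389766084474701 alt q6 0.40539465113088025
[5.70520550e-01 4.40544273e-01 2.89044648e-01 1.42012886e+00
 2.26525113e-05 4.05394651e-01] [503.40791025 323.04664109 230.83769464]
```

View pics/w1.png

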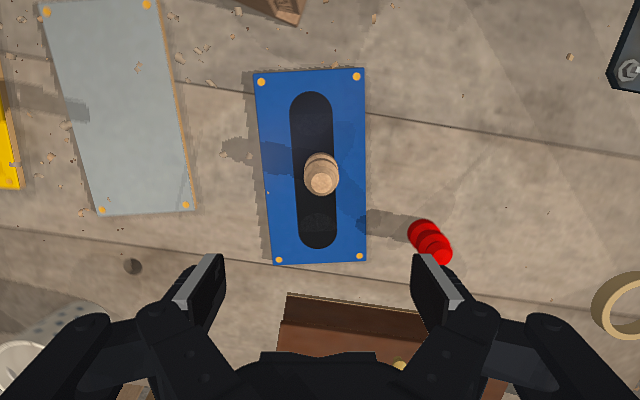

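The wrist view shows the finial base at about (321,168), as predicted, with its top at (321,182). The blue board's screws are at (261,82), (357,76), (279,259) and (359,256). I'll use them to check the board centre.

```bash
python3 -c "
from h import *
c=camera('wrist')
for p in [(261,82),(357,76),(279,259),(359,256),(312,92),(318,249),(98,210),(187,204),(147,4),(46,11)]:print(p,np.round(onz(c,p,.012)[:2]*1000,1))
P=[onz(c,p,.012)[:2]*1000 for p in [(261,82),(357,76),(279,259),(359,256)]];print(np.mean(P,0))
P=[onz(c,p,.012)[:2]*1000 for p in [(98,210),(187,204),(147,4),(46,11)]];print(np.mean(P,0))
goto([503,326,26],100)"
```

```text
(261, 82) [420.3 247.5]
(357, 76) [397.4 347.9]
(279, 259) [626.6 294. ]
(359, 256) [605.7 393.2]
(312, 92) [421.3 303.1]
(318, 249) [604.6 340.5]
(98, 210) [597.5  70. ]
(187, 204) [572.  175.6]
(147, 4) [365.9 126.2]
(46, 11) [389.1  25.6]
[512.48420985 320.66070587]
[481.12910427  99.34860608]
shift [-2.000e-01  3.100e+00  2.049e+02] twist -0.8901163472708475 alt q6 0.41143044803766066
```

>>> carry_out:
  plan:
    - {"dx":0,"dy":3,"dz":40,"twist":0,"fingers":-1}
    - {"dx":0,"dy":3,"dz":80,"twist":0,"fingers":-1}
    - {"dx":0,"dy":3,"dz":120,"twist":0,"fingers":-1}
    - {"dx":0,"dy":3,"dz":160,"twist":0,"fingers":-1}
    - {"dx":0,"dy":3,"dz":195,"twist":0,"fingers":-1}

```text
clock: 3.27
eef_pos: [0.5022, 0.3254, 0.0339]
tool_rot: [-0.078, 0.997, -0.0, -0.001]
ft_force: [0.6, -1.0, -0.3]
grip_width: 0.0855
grasp_force: 0.0
```

>>> carry_out:
  plan:
    - {"dx":0,"dy":0,"dz":10,"twist":0,"fingers":-1}
    - {"dx":0,"dy":0,"dz":10,"twist":0,"fingers":1}
    - {"dx":0,"dy":0,"dz":10,"twist":0,"fingers":1}
    - {"dx":0,"dy":0,"dz":10,"twist":0,"fingers":1}
    - {"dx":0,"dy":0,"dz":10,"twist":0,"fingers":1}

```text
clock: 3.68
eef_pos: [0.5052, 0.3273, 0.0294]
tool_rot: [-0.079, 0.997, 0.001, 0.003]
ft_force: [0.9, -0.2, -0.3]
grip_width: 0.039
grasp_force: 0.0
```

>>> carry_out:
  plan:
    - {"fingers":1}
    - {"fingers":1}
    - {"fingers":1}
    - {"fingers":1}
    - {"fingers":1}

```text
$.plan[0]: bad value
```

>>> carry_out:
  plan:
    - {"dx":0,"dy":0,"dz":0,"twist":0,"fingers":1}
    - {"dx":0,"dy":0,"dz":0,"twist":0,"fingers":1}
    - {"dx":0,"dy":0,"dz":0,"twist":0,"fingers":1}
    - {"dx":0,"dy":0,"dz":-15,"twist":0,"fingers":1}
    - {"dx":0,"dy":0,"dz":-40,"twist":0,"fingers":1}

```text
clock: 4.1
eef_pos: [0.5017, 0.325, 0.0656]
tool_rot: [-0.079, 0.997, -0.001, -0.002]
ft_force: [0.4, -0.3, -1.0]
grip_width: 0.0323
grasp_force: 58.5
```

>>> carry_out:
  plan:
    - {"dx":0,"dy":0,"dz":-30,"twist":0,"fingers":1}
    - {"dx":0,"dy":0,"dz":-60,"twist":0,"fingers":1}
    - {"dx":0,"dy":0,"dz":-60,"twist":0,"fingers":1}
    - {"dx":0,"dy":0,"dz":-60,"twist":0,"fingers":1}
    - {"dx":0,"dy":0,"dz":-60,"twist":0,"fingers":1}

```text
clock: 4.52
eef_pos: [0.5032, 0.326, 0.1272]
tool_rot: [-0.079, 0.997, 0.0, 0.001]
ft_force: [0.4, 0.3, -0.8]
grip_width: 0.0326
grasp_force: 58.5
```

```bash
python3 -c "
from h import *
goto([480,99,120],100);goto([480,99,30],100);print(state()[0])
c=camera('side');cv2.imwrite('pics/s1.png',cv2.resize(c['image'][120:320,260:460,::-1],None,fx=3,fy=3))"
```

```text
shift [  58.9 -220.5    6.9] twist -0.8862631408218675 alt q6 0.4158499874599222
shift [  59.  -220.6   96.9] twist -0.8862631408218675 alt q6 0.4158499874599222
[503.19907471 326.04314488 127.1598284 ]
```

View pics/s1.png

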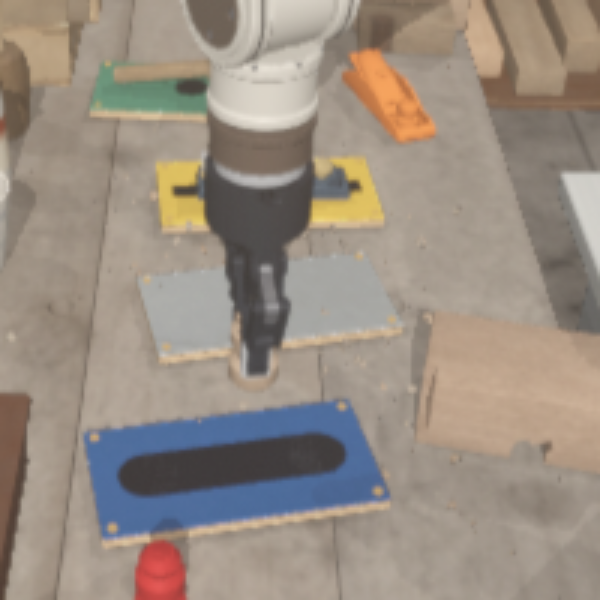

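The finial is held upright. Now I'll move it to grey.

>>> carry_out:
  plan:
    - {"dx":10,"dy":-38,"dz":0,"twist":0,"fingers":1}
    - {"dx":20,"dy":-76,"dz":0,"twist":0,"fingers":1}
    - {"dx":30,"dy":-114,"dz":0,"twist":0,"fingers":1}
    - {"dx":40,"dy":-150,"dz":0,"twist":0,"fingers":1}
    - {"dx":50,"dy":-186,"dz":0,"twist":0,"fingers":1}

```text
clock: 4.98
eef_pos: [0.4814, 0.1325, 0.1247]
tool_rot: [-0.08, 0.997, -0.0, -0.002]
ft_force: [0.4, -0.1, -0.2]
grip_width: 0.0328
grasp_force: 58.6
```

>>> carry_out:
  plan:
    - {"dx":6,"dy":-24,"dz":0,"twist":0,"fingers":1}
    - {"dx":9,"dy":-35,"dz":20,"twist":0,"fingers":1}
    - {"dx":9,"dy":-35,"dz":50,"twist":0,"fingers":1}
    - {"dx":9,"dy":-35,"dz":80,"twist":0,"fingers":1}
    - {"dx":9,"dy":-35,"dz":90,"twist":0,"fingers":1}

```text
clock: 5.4
eef_pos: [0.4755, 0.097, 0.0317]
tool_rot: [-0.079, 0.997, -0.001, -0.004]
ft_force: [-1.5, 0.6, -1.5]
grip_width: 0.0326
grasp_force: 58.6
```

>>> carry_out:
  plan:
    - {"dx":0,"dy":0,"dz":4,"twist":0,"fingers":1}
    - {"dx":0,"dy":0,"dz":9,"twist":0,"fingers":1}
    - {"dx":0,"dy":0,"dz":9,"twist":0,"fingers":1}
    - {"dx":0,"dy":0,"dz":9,"twist":0,"fingers":1}
    - {"dx":0,"dy":0,"dz":9,"twist":0,"fingers":1}

```text
clock: 5.82
eef_pos: [0.4759, 0.0973, 0.0297]
tool_rot: [-0.08, 0.997, -0.001, -0.003]
ft_force: [-14.3, -5.4, 25.5]
grip_width: 0.0324
grasp_force: 62.3
```

>>> carry_out:
  plan:
    - {"dx":0,"dy":0,"dz":0,"twist":0,"fingers":0.2}
    - {"dx":0,"dy":0,"dz":0,"twist":0,"fingers":0}
    - {"dx":0,"dy":0,"dz":0,"twist":0,"fingers":-0.4}
    - {"dx":0,"dy":0,"dz":0,"twist":0,"fingers":-0.7}
    - {"dx":0,"dy":0,"dz":0,"twist":0,"fingers":-1}

```text
clock: 6.23
eef_pos: [0.4802, 0.0987, 0.0274]
tool_rot: [-0.08, 0.997, 0.0, 0.0]
ft_force: [-0.2, 0.2, 0.2]
grip_width: 0.0771
grasp_force: 0.0
```

>>> carry_out:
  plan:
    - {"dx":0,"dy":0,"dz":0,"twist":0,"fingers":-1}
    - {"dx":0,"dy":0,"dz":-40,"twist":0,"fingers":-1}
    - {"dx":0,"dy":0,"dz":-80,"twist":0,"fingers":-1}
    - {"dx":0,"dy":0,"dz":-120,"twist":0,"fingers":-1}
    - {"dx":0,"dy":0,"dz":-160,"twist":0,"fingers":-1}

```text
clock: 6.65
eef_pos: [0.4793, 0.0983, 0.1887]
tool_rot: [-0.08, 0.997, -0.0, -0.001]
ft_force: [0.9, 0.3, 0.0]
grip_width: 0.0854
grasp_force: 0.0
```

```bash
python3 -c "
from h import *
goto([430,-96,190],92);goto([469,-96,190],92);print(state()[0],bot.get_obs()['clock'])"
```

```text
shift [  79.5 -184.1   -1.2] twist 7.1249171404225535 alt q6 0.04307604016148237
shift [  41.  -190.2   -1.3] twist 7.1249171404225535 alt q6 0.04307604016148237
[479.29827378  98.33790894 188.6724526 ] 6.65
```

>>> carry_out:
  plan:
    - {"dx":8,"dy":-38,"dz":0,"twist":2,"fingers":-1}
    - {"dx":16,"dy":-76,"dz":0,"twist":4,"fingers":-1}
    - {"dx":24,"dy":-114,"dz":0,"twist":6,"fingers":-1}
    - {"dx":33,"dy":-152,"dz":0,"twist":7,"fingers":-1}
    - {"dx":41,"dy":-190,"dz":0,"twist":7,"fingers":-1}

```text
clock: 7.07
eef_pos: [0.469, -0.0972, 0.1874]
tool_rot: [-0.019, 1.0, -0.0, 0.0]
ft_force: [0.7, -0.6, -1.0]
grip_width: 0.0854
grasp_force: 0.0
```

```bash
python3 -c "
from h import *
c=camera('wrist');cv2.imwrite('pics/w2.png',c['image'][:,:,::-1]);goto([469,-96,19],92);print(state()[0])
for p in [(391,-98),(547,-94),(469,-96)]:print(proj(c,[p[0]/1000,p[1]/1000,.044]))
c=camera('side');cv2.imwrite('pics/s2.png',c['image'][:,:,::-1])"
```

```text
shift [ -0.5   8.9 168.3] twist -0.2841194841804935 alt q6 -0.2446959558704732
[ 468.77324277 -103.95922024  187.3193765 ]
[320.19312873  97.32337982]
[317.86213983 260.20414715]
[318.93715378 185.08620178]
```

View pics/w2.png

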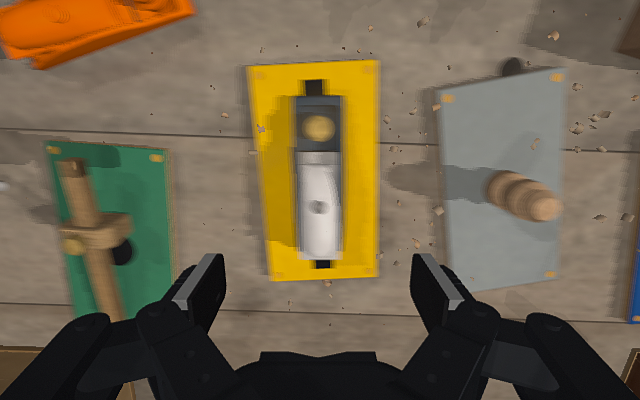

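The wrist view shows the plane at columns 296–343, rows 96–262, within a pixel of the prediction. The finial stands on grey at about (525,195). Now I'll descend.

>>> carry_out:
  plan:
    - {"dx":0,"dy":0,"dz":20,"twist":0,"fingers":-1}
    - {"dx":0,"dy":0,"dz":55,"twist":0,"fingers":-1}
    - {"dx":0,"dy":0,"dz":90,"twist":0,"fingers":-1}
    - {"dx":0,"dy":0,"dz":110,"twist":0,"fingers":-1}
    - {"dx":0,"dy":0,"dz":110,"twist":0,"fingers":-1}

```text
clock: 7.58
eef_pos: [0.4654, -0.0942, 0.0727]
tool_rot: [-0.019, 1.0, 0.001, -0.005]
ft_force: [-1.3, 0.3, 0.3]
grip_width: 0.0856
grasp_force: 0.0
```

```bash
python3 -c "
from h import *
goto([469,-96,19],92);print(state()[0])"
```

```text
shift [-4.1 -2.1 53.7] twist 0.15512753881539254 alt q6 -0.23757337296505165
[465.39109039 -94.21045359  72.71064788]
```

>>> carry_out:
  plan:
    - {"dx":0,"dy":0,"dz":20,"twist":0,"fingers":-1}
    - {"dx":0,"dy":0,"dz":40,"twist":0,"fingers":-1}
    - {"dx":0,"dy":0,"dz":52,"twist":0,"fingers":-1}
    - {"dx":0,"dy":0,"dz":57,"twist":0,"fingers":-1}
    - {"dx":0,"dy":0,"dz":57,"twist":0,"fingers":-1}

```text
clock: 8.0
eef_pos: [0.4695, -0.0952, 0.0202]
tool_rot: [-0.019, 1.0, 0.0, -0.0]
ft_force: [0.0, 0.5, -0.2]
grip_width: 0.0854
grasp_force: 0.0
```

>>> carry_out:
  plan:
    - {"dx":0,"dy":0,"dz":0,"twist":0,"fingers":-1}
    - {"dx":0,"dy":0,"dz":0,"twist":0,"fingers":-0.5}
    - {"dx":0,"dy":0,"dz":0,"twist":0,"fingers":0}
    - {"dx":0,"dy":0,"dz":0,"twist":0,"fingers":0.5}
    - {"dx":0,"dy":0,"dz":0,"twist":0,"fingers":1}

```text
clock: 8.42
eef_pos: [0.4705, -0.0948, 0.0217]
tool_rot: [-0.019, 1.0, 0.001, 0.001]
ft_force: [-0.8, 3.5, 8.6]
grip_width: 0.0463
grasp_force: 63.9
```

>>> carry_out:
  plan:
    - {"dx":0,"dy":0,"dz":0,"twist":0,"fingers":1}
    - {"dx":0,"dy":0,"dz":0,"twist":0,"fingers":1}
    - {"dx":0,"dy":0,"dz":0,"twist":0,"fingers":1}
    - {"dx":0,"dy":0,"dz":0,"twist":0,"fingers":1}
    - {"dx":0,"dy":0,"dz":0,"twist":0,"fingers":1}

```text
clock: 8.83
eef_pos: [0.4704, -0.0948, 0.0217]
tool_rot: [-0.019, 1.0, 0.001, 0.001]
ft_force: [-1.2, 3.0, 5.7]
grip_width: 0.0467
grasp_force: 63.6
```

>>> carry_out:
  plan:
    - {"dx":0,"dy":0,"dz":-10,"twist":0,"fingers":1}
    - {"dx":0,"dy":0,"dz":-35,"twist":0,"fingers":1}
    - {"dx":0,"dy":0,"dz":-65,"twist":0,"fingers":1}
    - {"dx":0,"dy":0,"dz":-100,"twist":0,"fingers":1}
    - {"dx":0,"dy":0,"dz":-130,"twist":0,"fingers":1}

```text
clock: 9.25
eef_pos: [0.4684, -0.0956, 0.1514]
tool_rot: [-0.018, 1.0, 0.0, -0.001]
ft_force: [1.4, -0.1, -4.4]
grip_width: 0.0465
grasp_force: 63.4
```

```bash
python3 -c "
from h import *
goto([512.4,319.6,23],102.4);print(state()[0],bot.get_obs()['grip_width'])"
```

```text
shift [-59.5 413.3 128.3] twist -10.285363491897897 alt q6 -0.23809945654283865
[468.41868816 -95.6188498  151.35631234] 0.046457702605849846
```

>>> carry_out:
  plan:
    - {"dx":-4,"dy":25,"dz":0,"twist":0,"fingers":1}
    - {"dx":-10,"dy":65,"dz":0,"twist":0,"fingers":1}
    - {"dx":-16,"dy":105,"dz":0,"twist":0,"fingers":1}
    - {"dx":-22,"dy":145,"dz":0,"twist":0,"fingers":1}
    - {"dx":-27,"dy":185,"dz":0,"twist":0,"fingers":1}

```text
clock: 9.67
eef_pos: [0.4888, 0.0914, 0.1498]
tool_rot: [-0.018, 1.0, -0.0, -0.001]
ft_force: [1.1, -0.2, -5.0]
grip_width: 0.0464
grasp_force: 63.5
```

>>> carry_out:
  plan:
    - {"dx":-6,"dy":40,"dz":0,"twist":0,"fingers":1}
    - {"dx":-12,"dy":80,"dz":0,"twist":0,"fingers":1}
    - {"dx":-18,"dy":120,"dz":0,"twist":0,"fingers":1}
    - {"dx":-24,"dy":160,"dz":0,"twist":0,"fingers":1}
    - {"dx":-29,"dy":195,"dz":0,"twist":0,"fingers":1}

```text
clock: 10.08
eef_pos: [0.5104, 0.2882, 0.1492]
tool_rot: [-0.019, 1.0, -0.0, -0.001]
ft_force: [1.4, -1.3, -4.8]
grip_width: 0.0465
grasp_force: 63.4
```

>>> carry_out:
  plan:
    - {"dx":-2,"dy":18,"dz":0,"twist":-2,"fingers":1}
    - {"dx":-3,"dy":30,"dz":0,"twist":-5,"fingers":1}
    - {"dx":-3,"dy":33,"dz":0,"twist":-8,"fingers":1}
    - {"dx":-3,"dy":33,"dz":0,"twist":-10,"fingers":1}
    - {"dx":-3,"dy":33,"dz":0,"twist":-10,"fingers":1}

```text
clock: 10.5
eef_pos: [0.5121, 0.3191, 0.1488]
tool_rot: [-0.106, 0.994, -0.001, -0.001]
ft_force: [0.1, -0.3, -5.5]
grip_width: 0.0463
grasp_force: 63.6
```

>>> carry_out:
  plan:
    - {"dx":0,"dy":0,"dz":20,"twist":0,"fingers":1}
    - {"dx":0,"dy":0,"dz":50,"twist":0,"fingers":1}
    - {"dx":0,"dy":0,"dz":80,"twist":0,"fingers":1}
    - {"dx":0,"dy":0,"dz":90,"twist":0,"fingers":1}
    - {"dx":0,"dy":0,"dz":90,"twist":0,"fingers":1}

```text
clock: 10.92
eef_pos: [0.5099, 0.3167, 0.0561]
tool_rot: [-0.105, 0.994, -0.002, -0.004]
ft_force: [-0.8, 0.7, -4.6]
grip_width: 0.0466
grasp_force: 63.6
```

```bash
python3 -c "
from h import *
goto([512.4,319.6,23],102.4);print(state()[0],bot.get_obs()['grip_width'])
c=camera('wrist');cv2.imwrite('pics/w3.png',c['image'][:,:,::-1])"
```

```text
shift [-3.4  2.4 33. ] twist -0.34604647339173766 alt q6 0.3455727385337637
[509.86767763 316.74538598  56.08324208] 0.04661835420909389
```

View pics/w3.png

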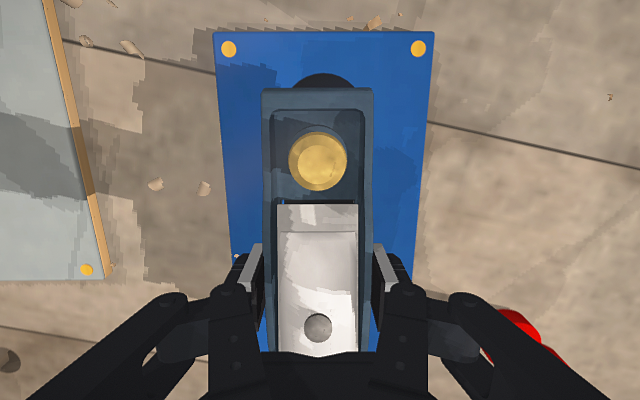

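The plane is square to the blue board and centred on it between the fingers (centre column about 318). Now I'll lower and release.

>>> carry_out:
  plan:
    - {"dx":0,"dy":0,"dz":12,"twist":0,"fingers":1}
    - {"dx":0,"dy":0,"dz":24,"twist":0,"fingers":1}
    - {"dx":0,"dy":0,"dz":31,"twist":0,"fingers":1}
    - {"dx":0,"dy":0,"dz":35,"twist":0,"fingers":1}
    - {"dx":0,"dy":0,"dz":35,"twist":0,"fingers":1}

```text
clock: 11.38
eef_pos: [0.5133, 0.3192, 0.0256]
tool_rot: [-0.105, 0.994, 0.0, 0.0]
ft_force: [-0.6, -0.4, -5.6]
grip_width: 0.0463
grasp_force: 63.6
```

>>> carry_out:
  plan:
    - {"dx":0,"dy":0,"dz":1,"twist":0,"fingers":1}
    - {"dx":0,"dy":0,"dz":1,"twist":0,"fingers":1}
    - {"dx":0,"dy":0,"dz":1,"twist":0,"fingers":1}
    - {"dx":0,"dy":0,"dz":1,"twist":0,"fingers":1}
    - {"dx":0,"dy":0,"dz":1,"twist":0,"fingers":1}

```text
clock: 11.8
eef_pos: [0.5134, 0.3193, 0.0248]
tool_rot: [-0.106, 0.994, 0.0, 0.0]
ft_force: [-0.6, 0.4, -4.9]
grip_width: 0.0466
grasp_force: 63.6
```

Not in contact yet (about 3 mm up), so I'll go a little lower and then open.

>>> carry_out:
  plan:
    - {"dx":0,"dy":0,"dz":2,"twist":0,"fingers":1}
    - {"dx":0,"dy":0,"dz":3,"twist":0,"fingers":1}
    - {"dx":0,"dy":0,"dz":3,"twist":0,"fingers":1}
    - {"dx":0,"dy":0,"dz":3,"twist":0,"fingers":1}
    - {"dx":0,"dy":0,"dz":3,"twist":0,"fingers":1}

```text
clock: 12.22
eef_pos: [0.5134, 0.3193, 0.0218]
tool_rot: [-0.106, 0.994, 0.0, 0.0]
ft_force: [-0.6, -0.9, 0.4]
grip_width: 0.0465
grasp_force: 64.2
```

>>> carry_out:
  plan:
    - {"dx":0,"dy":0,"dz":0,"twist":0,"fingers":-1}
    - {"dx":0,"dy":0,"dz":0,"twist":0,"fingers":-1}
    - {"dx":0,"dy":0,"dz":0,"twist":0,"fingers":-1}
    - {"dx":0,"dy":0,"dz":0,"twist":0,"fingers":-1}
    - {"dx":0,"dy":0,"dz":0,"twist":0,"fingers":-1}

```text
clock: 12.63
eef_pos: [0.5134, 0.3193, 0.0215]
tool_rot: [-0.106, 0.994, 0.0, 0.0]
ft_force: [0.4, -0.7, 0.5]
grip_width: 0.0855
grasp_force: 0.0
```

>>> carry_out:
  plan:
    - {"dx":0,"dy":0,"dz":-30,"twist":0,"fingers":-1}
    - {"dx":0,"dy":0,"dz":-65,"twist":0,"fingers":-1}
    - {"dx":0,"dy":0,"dz":-105,"twist":0,"fingers":-1}
    - {"dx":0,"dy":0,"dz":-145,"twist":0,"fingers":-1}
    - {"dx":0,"dy":0,"dz":-165,"twist":0,"fingers":-1}

```text
clock: 13.05
eef_pos: [0.515, 0.3203, 0.1922]
tool_rot: [-0.106, 0.994, 0.002, 0.004]
ft_force: [1.0, 0.6, 0.8]
grip_width: 0.0853
grasp_force: 0.0
```

```bash
python3 -c "
from h import *
goto([569,-315,188],90.6);print(state()[0],bot.get_obs()['clock'])"
```

```text
shift [  80.6 -632.5    1.9] twist 11.519011955452726 alt q6 0.34491962120841796
[515.02409619 320.31705157 192.17793027] 13.05
```

>>> carry_out:
  plan:
    - {"dx":5,"dy":-40,"dz":0,"twist":0,"fingers":-1}
    - {"dx":10,"dy":-80,"dz":0,"twist":0,"fingers":-1}
    - {"dx":15,"dy":-120,"dz":0,"twist":0,"fingers":-1}
    - {"dx":20,"dy":-160,"dz":0,"twist":0,"fingers":-1}
    - {"dx":25,"dy":-200,"dz":0,"twist":0,"fingers":-1}

```text
clock: 13.47
eef_pos: [0.5306, 0.1168, 0.1866]
tool_rot: [-0.106, 0.994, 0.0, 0.0]
ft_force: [0.8, -0.2, -1.5]
grip_width: 0.0856
grasp_force: 0.0
```

>>> carry_out:
  plan:
    - {"dx":5,"dy":-40,"dz":0,"twist":0,"fingers":-1}
    - {"dx":10,"dy":-80,"dz":0,"twist":0,"fingers":-1}
    - {"dx":15,"dy":-120,"dz":0,"twist":0,"fingers":-1}
    - {"dx":20,"dy":-160,"dz":0,"twist":0,"fingers":-1}
    - {"dx":25,"dy":-200,"dz":0,"twist":0,"fingers":-1}

```text
clock: 13.88
eef_pos: [0.5481, -0.0844, 0.1866]
tool_rot: [-0.106, 0.994, -0.0, 0.0]
ft_force: [0.4, -0.1, 0.5]
grip_width: 0.0852
grasp_force: 0.0
```

>>> carry_out:
  plan:
    - {"dx":5,"dy":-40,"dz":0,"twist":0,"fingers":-1}
    - {"dx":10,"dy":-80,"dz":0,"twist":2,"fingers":-1}
    - {"dx":15,"dy":-120,"dz":0,"twist":5,"fingers":-1}
    - {"dx":20,"dy":-160,"dz":0,"twist":8,"fingers":-1}
    - {"dx":25,"dy":-195,"dz":0,"twist":11,"fingers":-1}

```text
clock: 14.3
eef_pos: [0.5646, -0.2811, 0.1864]
tool_rot: [-0.008, 1.0, -0.0, 0.0]
ft_force: [0.7, 0.2, -0.1]
grip_width: 0.0855
grasp_force: 0.0
```

```bash
python3 -c "
from h import *
goto([569,-315,188],90.6);print(state()[0],bot.get_obs()['joint_pos'])"
```

```text
shift [ -3.9 -34.   -1.6] twist 0.30844142769457505 alt q6 -0.4776116269571143
[ 564.56762657 -281.0538616   186.36265653] [-4.61756086e-01  5.23221067e-01  3.05479998e-01  1.35235984e+00
 -3.05763088e-04 -4.77611627e-01]
```

>>> carry_out:
  plan:
    - {"dx":-2,"dy":-15,"dz":0,"twist":0,"fingers":-1}
    - {"dx":-4,"dy":-31,"dz":0,"twist":0,"fingers":-1}
    - {"dx":-4,"dy":-31,"dz":0,"twist":0,"fingers":-1}
    - {"dx":-4,"dy":-31,"dz":0,"twist":0,"fingers":-1}
    - {"dx":-4,"dy":-31,"dz":0,"twist":0,"fingers":-1}

```text
clock: 14.72
eef_pos: [0.5692, -0.3085, 0.1861]
tool_rot: [-0.01, 1.0, 0.0, -0.0]
ft_force: [0.2, -0.1, -0.5]
grip_width: 0.0855
grasp_force: 0.0
```

```bash
python3 -c "
from h import *
c=camera('wrist');cv2.imwrite('pics/w4.png',c['image'][:,:,::-1]);np.save('w4.npy',np.array([c['eye'],*R.from_quat(c['attitude']).as_matrix()]))
goto([569,-315,20],90.6);print(state()[0])
for p in [(452,-316),(646,-314),(549,-315)]:print(proj(c,[p[0]/1000,p[1]/1000,.055]))"
```

```text
shift [  0.4  -7.  166.3] twist 0.5806358132642515 alt q6 -0.516809170349232
[ 569.30107683 -308.10752615  186.29752263]
[311.13434981  44.89632079]
[310.20191482 265.15150111]
[310.62036189 166.30800346]
```

View pics/w4.png

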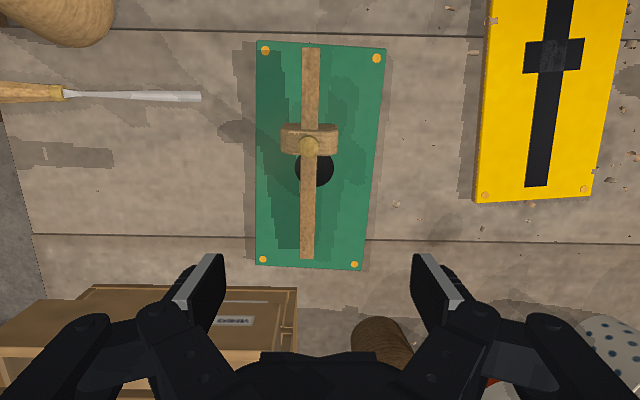

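The gauge beam runs from (311,47) to (307,258) with its block at about row 138. The green disc is at about (314,169) and its screws are at (265,50), (376,58), (263,259) and (354,264). On yellow, the outline's lower end is visible at (537,186).

```bash
python3 -c "
from h import *
c=camera('wrist')
a=np.load('w4.npy');print('drift',a[0]-c['eye']);c['eye']=a[0];c['attitude']=R.from_matrix(a[1:]).as_quat()
f=lambda p,z:np.round(onz(c,p,z)[:2]*1000,1)
for p in [(311,47),(307,258),(302,247),(316,247)]:print('beam',f(p,.055))
S=[f(p,.012) for p in [(265,50),(376,58),(263,259),(354,264)]];print('green',S,np.mean(S,0),'disc',f((314,169),.012))
t=camera('top')
print('cut thickness',f((282,130),.054),f((338,130),.054),'yellow scr',f((485,195),.012),f((592,196),.012), 'outl',f((537,186),.012))
cv2.imwrite('pics/top2.png',cv2.resize(t['image'][140:300,160:490,::-1],None,fx=2.4,fy=2.4,interpolation=cv2.INTER_CUBIC))"
```

```text
drift [-9.83297157e-05 -3.47432768e-04 -1.75047796e-04]
beam [ 453.5 -316.1]
beam [ 638.4 -317.2]
beam [ 626.9 -322.1]
beam [ 626.6 -308.8]
green [array([ 450.6, -359. ]), array([ 455.2, -257. ]), array([ 663.4, -367.1]), array([ 667.5, -265.7])] [ 559.175 -312.2  ] disc [ 560.4 -312.3]
cut thickness [ 518.3 -339.8] [ 517.4 -292.2] yellow scr [ 584.3 -133.5] [583.1 -21.5] outl [573.5 -81.4]
```

View pics/top2.png

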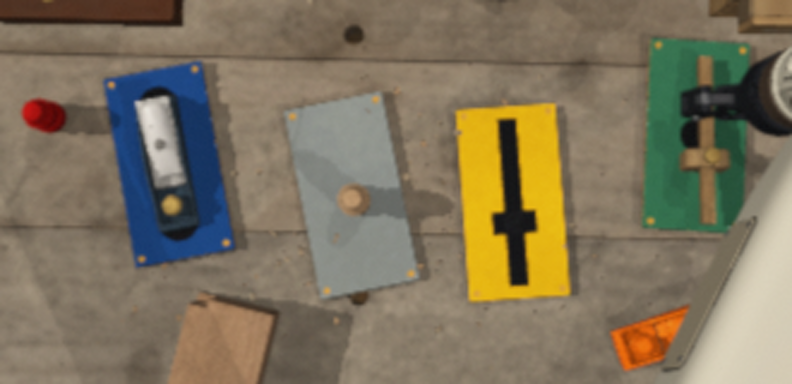

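Plane sits well on the blue outline, and the finial stands on grey at crop (352,198). I'll go down on the gauge.

>>> carry_out:
  plan:
    - {"dx":0,"dy":-8,"dz":20,"twist":0,"fingers":-1}
    - {"dx":0,"dy":-8,"dz":55,"twist":0,"fingers":-1}
    - {"dx":0,"dy":-8,"dz":90,"twist":0,"fingers":-1}
    - {"dx":0,"dy":-8,"dz":100,"twist":0,"fingers":-1}
    - {"dx":0,"dy":-8,"dz":100,"twist":0,"fingers":-1}

```text
clock: 15.28
eef_pos: [0.5669, -0.3148, 0.0825]
tool_rot: [-0.01, 1.0, 0.002, -0.004]
ft_force: [-1.0, 0.7, -0.7]
grip_width: 0.0855
grasp_force: 0.0
```

>>> carry_out:
  plan:
    - {"dx":0,"dy":0,"dz":20,"twist":0,"fingers":-1}
    - {"dx":0,"dy":0,"dz":45,"twist":0,"fingers":-1}
    - {"dx":0,"dy":0,"dz":60,"twist":0,"fingers":-1}
    - {"dx":0,"dy":0,"dz":65,"twist":0,"fingers":-1}
    - {"dx":0,"dy":0,"dz":65,"twist":0,"fingers":-1}

```text
clock: 15.7
eef_pos: [0.5698, -0.3169, 0.0218]
tool_rot: [-0.01, 1.0, 0.0, -0.0]
ft_force: [0.3, 0.0, -1.1]
grip_width: 0.0855
grasp_force: 0.0
```

>>> carry_out:
  plan:
    - {"dx":0,"dy":0,"dz":0,"twist":0,"fingers":-0.5}
    - {"dx":0,"dy":0,"dz":0,"twist":0,"fingers":0}
    - {"dx":0,"dy":0,"dz":0,"twist":0,"fingers":0.3}
    - {"dx":0,"dy":0,"dz":0,"twist":0,"fingers":0.6}
    - {"dx":0,"dy":0,"dz":0,"twist":0,"fingers":1}

```text
clock: 16.12
eef_pos: [0.57, -0.3175, 0.0223]
tool_rot: [-0.01, 1.0, -0.0, 0.001]
ft_force: [0.3, -0.4, -0.6]
grip_width: 0.0255
grasp_force: 0.0
```

>>> carry_out:
  plan:
    - {"dx":0,"dy":0,"dz":0,"twist":0,"fingers":1}
    - {"dx":0,"dy":0,"dz":0,"twist":0,"fingers":1}
    - {"dx":0,"dy":0,"dz":0,"twist":0,"fingers":1}
    - {"dx":0,"dy":0,"dz":0,"twist":0,"fingers":1}
    - {"dx":0,"dy":0,"dz":0,"twist":0,"fingers":1}

```text
clock: 16.53
eef_pos: [0.5698, -0.3173, 0.022]
tool_rot: [-0.01, 1.0, -0.0, 0.0]
ft_force: [-0.9, 0.8, 5.1]
grip_width: 0.0138
grasp_force: 59.8
```

>>> carry_out:
  plan:
    - {"dx":0,"dy":0,"dz":-10,"twist":0,"fingers":1}
    - {"dx":0,"dy":0,"dz":-35,"twist":0,"fingers":1}
    - {"dx":0,"dy":0,"dz":-65,"twist":0,"fingers":1}
    - {"dx":0,"dy":0,"dz":-80,"twist":0,"fingers":1}
    - {"dx":0,"dy":0,"dz":-80,"twist":0,"fingers":1}

```text
clock: 16.95
eef_pos: [0.572, -0.3187, 0.106]
tool_rot: [-0.01, 1.0, -0.002, 0.003]
ft_force: [0.5, -0.7, -0.9]
grip_width: 0.0135
grasp_force: 59.0
```

```bash
python3 -c "
from h import *
t=camera('top')
for p in [(371.7,189.6),(376.3,258.75)]:print(onz(t,p,.012))
goto([495.9,-91.8,22],95.2);print(state()[0],bot.get_obs()['grip_width'])
w=camera('wrist');cv2.imwrite('pics/w5.png',w['image'][:,:,::-1])"
```

```text
[ 0.57300998 -0.08844637  0.012     ]
[ 0.37527376 -0.10393872  0.012     ]
shift [ 70.7 227.8  80.6] twist -4.086310806461569 alt q6 -0.5277457194139613
[ 570.75267774 -318.04170663  103.38658068] 0.013567880384846801
```

View pics/w5.png

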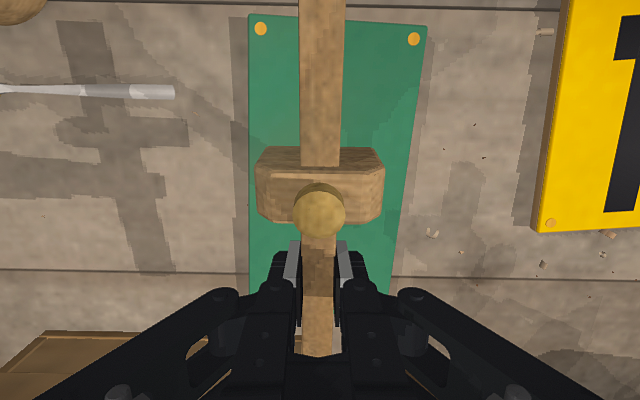

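The gauge is held straight between the pads. Now I'll carry it to yellow.

>>> carry_out:
  plan:
    - {"dx":8,"dy":25,"dz":0,"twist":0,"fingers":1}
    - {"dx":19,"dy":62,"dz":0,"twist":0,"fingers":1}
    - {"dx":31,"dy":100,"dz":0,"twist":0,"fingers":1}
    - {"dx":43,"dy":138,"dz":0,"twist":0,"fingers":1}
    - {"dx":54,"dy":174,"dz":0,"twist":0,"fingers":1}

```text
clock: 17.47
eef_pos: [0.509, -0.1422, 0.0986]
tool_rot: [-0.009, 1.0, 0.001, -0.003]
ft_force: [0.5, 0.4, -1.2]
grip_width: 0.0137
grasp_force: 59.0
```

>>> carry_out:
  plan:
    - {"dx":9,"dy":30,"dz":0,"twist":-1,"fingers":1}
    - {"dx":15,"dy":48,"dz":0,"twist":-3,"fingers":1}
    - {"dx":16,"dy":52,"dz":0,"twist":-4,"fingers":1}
    - {"dx":16,"dy":52,"dz":30,"twist":-4,"fingers":1}
    - {"dx":16,"dy":52,"dz":55,"twist":-4,"fingers":1}

```text
clock: 17.88
eef_pos: [0.4955, -0.0925, 0.0453]
tool_rot: [-0.045, 0.999, -0.0, 0.001]
ft_force: [0.4, -0.3, -2.0]
grip_width: 0.0139
grasp_force: 59.1
```

>>> carry_out:
  plan:
    - {"dx":0,"dy":0,"dz":5,"twist":0,"fingers":1}
    - {"dx":0,"dy":0,"dz":10,"twist":0,"fingers":1}
    - {"dx":0,"dy":0,"dz":10,"twist":0,"fingers":1}
    - {"dx":0,"dy":0,"dz":10,"twist":0,"fingers":1}
    - {"dx":0,"dy":0,"dz":10,"twist":0,"fingers":1}

```text
clock: 18.3
eef_pos: [0.4962, -0.0932, 0.0373]
tool_rot: [-0.044, 0.999, -0.0, 0.001]
ft_force: [0.4, 0.9, -0.8]
grip_width: 0.0136
grasp_force: 59.0
```

```bash
python3 -c "
from h import *
goto([495.9,-93.2,22],95.0);print(state()[0],bot.get_obs()['grip_width'])"
```

```text
shift [ 0.3 -0.  15.3] twist 0.08457914473702033 alt q6 -0.27431386986188866
[496.18428528 -93.16007725  37.29556415] 0.013625406397971043
```

>>> carry_out:
  plan:
    - {"dx":0,"dy":0,"dz":5,"twist":0,"fingers":1}
    - {"dx":0,"dy":0,"dz":10,"twist":0,"fingers":1}
    - {"dx":0,"dy":0,"dz":14,"twist":0,"fingers":1}
    - {"dx":0,"dy":0,"dz":15,"twist":0,"fingers":1}
    - {"dx":0,"dy":0,"dz":15,"twist":0,"fingers":1}

```text
clock: 18.72
eef_pos: [0.4954, -0.0927, 0.022]
tool_rot: [-0.045, 0.999, -0.0, 0.0]
ft_force: [-1.7, -0.3, 5.2]
grip_width: 0.0137
grasp_force: 59.9
```

>>> carry_out:
  plan:
    - {"dx":0,"dy":0,"dz":1,"twist":0,"fingers":0.7}
    - {"dx":0,"dy":0,"dz":1,"twist":0,"fingers":0.4}
    - {"dx":0,"dy":0,"dz":1,"twist":0,"fingers":0}
    - {"dx":0,"dy":0,"dz":1,"twist":0,"fingers":-0.5}
    - {"dx":0,"dy":0,"dz":1,"twist":0,"fingers":-1}

```text
clock: 19.13
eef_pos: [0.495, -0.0926, 0.0201]
tool_rot: [-0.045, 0.999, 0.0, -0.0]
ft_force: [1.4, -0.2, 0.2]
grip_width: 0.061
grasp_force: 0.0
```

>>> carry_out:
  plan:
    - {"dx":0,"dy":0,"dz":0,"twist":0,"fingers":-1}
    - {"dx":0,"dy":0,"dz":-30,"twist":0,"fingers":-1}
    - {"dx":0,"dy":0,"dz":-70,"twist":0,"fingers":-1}
    - {"dx":0,"dy":0,"dz":-110,"twist":0,"fingers":-1}
    - {"dx":0,"dy":0,"dz":-150,"twist":0,"fingers":-1}

```text
clock: 19.55
eef_pos: [0.4944, -0.0925, 0.1715]
tool_rot: [-0.045, 0.999, 0.0, -0.001]
ft_force: [0.8, 0.4, -1.1]
grip_width: 0.0855
grasp_force: 0.0
```

```bash
python3 -c "
from h import *
goto([480,99,172],95);print(state()[0],bot.get_obs()['grip_width'])
w=camera('wrist');cv2.imwrite('pics/w6.png',w['image'][:,:,::-1]);np.save('w6.npy',np.array([w['eye'],*R.from_quat(w['attitude']).as_matrix()]))
"
```

```text
shift [ -2.7 192.   -0.4] twist 0.1209396134232037 alt q6 -0.27428709999648737
[494.40722005 -92.48338847 171.51600978] 0.08554291309415239
```

View pics/w6.png

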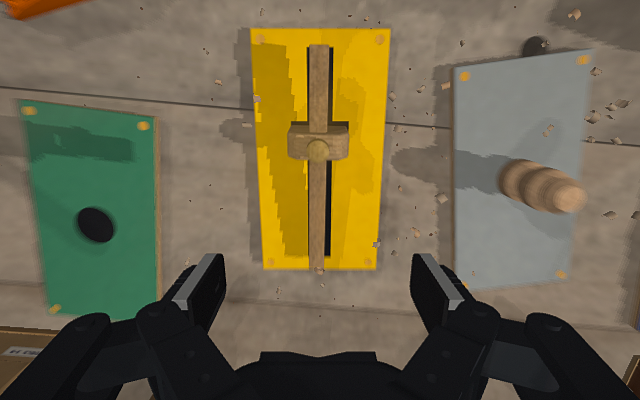

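The gauge is on yellow, with the beam from (320,45) to (318,270). The outline's lower end is at (329,256), and the screws are at (262,39), (379,40), (269,262) and (368,262). I'll measure the offset.

```bash
python3 -c "
from h import *
c=camera('wrist')
a=np.load('w6.npy');print('drift',a[0]-c['eye']);c['eye']=a[0];c['attitude']=R.from_matrix(a[1:]).as_quat()
f=lambda p,z:np.round(onz(c,p,z)[:2]*1000,1)
for z in (.045,.055):print('beam',z,f((320,45),z),f((318,270),z), 'width',f((308,200),z),f((327,200),z))
S=[f(p,.012) for p in [(262,39),(379,40),(269,262),(368,262)]];print('yellow',np.mean(S,0),S,'outline low end',f((328,256),.012))
I=camera('wrist')['image'];h=cv2.cvtColor(I,cv2.COLOR_RGB2HSV)
print([tuple(I[y,318]) for y in range(262,278,2)]);print([tuple(I[y,320]) for y in range(38,52,2)])
# top view
t=camera('top');h=cv2.cvtColor(t['image'],cv2.COLOR_RGB2HSV).astype(int);m=(h[...,0]<22)&(h[...,1]>40)&(h[...,1]<165)&(h[...,2]>90);m[:, :360]=0;m[:,390:]=0;m[:182]=0;m[268:]=0
b=big(m);ys,xs=np.nonzero(b);print('top',xs.min(),xs.max(),ys.min(),ys.max());
for y in (ys.min(),ys.max()):print(onz(t,(xs[ys==y].mean(),y+.5*np.sign(y-220)),.055))
"
```

```text
drift [-0.00286737  0.00053667 -0.00779429]
beam 0.045 [ 378.  -101.1] [573.1 -84.9] width [ 504.2 -100.1] [502.7 -83.3]
beam 0.055 [ 379.5 -101.1] [567.4 -85.5] width [ 501.  -100.1] [499.5 -83.9]
yellow [475.525 -92.4  ] [array([ 372.8, -151.7]), array([364.4, -50.9]), array([ 587.2, -135.9]), array([577.7, -31.1])] outline low end [574.5 -74.1]
[(np.uint8(142), np.uint8(110), np.uint8(81)), (np.uint8(122), np.uint8(108), np.uint8(95)), (np.uint8(124), np.uint8(109), np.uint8(94)), (np.uint8(124), np.uint8(111), np.uint8(96)), (np.uint8(127), np.uint8(115), np.uint8(99)), (np.uint8(129), np.uint8(117), np.uint8(100)), (np.uint8(134), np.uint8(119), np.uint8(102)), (np.uint8(133), np.uint8(120), np.uint8(103))]
[(np.uint8(140), np.uint8(109), np.uint8(71)), (np.uint8(138), np.uint8(106), np.uint8(70)), (np.uint8(136), np.uint8(105), np.uint8(70)), (np.uint8(134), np.uint8(104), np.uint8(70)), (np.uint8(131), np.uint8(101), np.uint8(65)), (np.uint8(132), np.uint8(102), np.uint8(66)), (np.uint8(134), np.uint8(103), np.uint8(66))]
top 373 386 182 218
[ 0.59213877 -0.12129223  0.055     ]
[ 0.49102446 -0.09795315  0.055     ]
```

The gauge centre is within about 2 mm of the yellow centre, so that's good. Next, back to the finial.

>>> carry_out:
  plan:
    - {"dx":0,"dy":38,"dz":0,"twist":0,"fingers":-1}
    - {"dx":-1,"dy":76,"dz":0,"twist":0,"fingers":-1}
    - {"dx":-2,"dy":114,"dz":0,"twist":0,"fingers":-1}
    - {"dx":-3,"dy":152,"dz":0,"twist":0,"fingers":-1}
    - {"dx":-3,"dy":190,"dz":0,"twist":0,"fingers":-1}

```text
clock: 20.17
eef_pos: [0.4794, 0.0981, 0.1681]
tool_rot: [-0.044, 0.999, -0.0, -0.002]
ft_force: [0.5, 0.4, -0.6]
grip_width: 0.0856
grasp_force: 0.0
```

>>> carry_out:
  plan:
    - {"dx":0,"dy":0,"dz":0,"twist":0,"fingers":-1}
    - {"dx":0,"dy":0,"dz":0,"twist":0,"fingers":-1}
    - {"dx":0,"dy":0,"dz":0,"twist":0,"fingers":-1}
    - {"dx":0,"dy":0,"dz":0,"twist":0,"fingers":-1}
    - {"dx":0,"dy":0,"dz":0,"twist":0,"fingers":-1}

```text
clock: 20.58
eef_pos: [0.4809, 0.0955, 0.1697]
tool_rot: [-0.044, 0.999, -0.0, -0.001]
ft_force: [-0.2, 0.2, -0.4]
grip_width: 0.0853
grasp_force: 0.0
```

```bash
python3 -c "
from h import *
goto([480,99,30],None);print(state()[0])
w=camera('wrist');cv2.imwrite('pics/w7.png',w['image'][:,:,::-1])
h=cv2.cvtColor(w['image'],cv2.COLOR_RGB2HSV).astype(int);m=(h[...,1]>70)&(h[...,0]<22);m[:,:250]=0;m[:,400:]=0;m[:110]=0;m[250:]=0
b=big(m);ys,xs=np.nonzero(b);print(b.sum(),xs.min(),xs.max(),ys.min(),ys.max())
for z in(.012,.045,.083):print(proj(w,[.48,.099,z]))"
```

```text
shift [  0.5   3.6 139.7] twist None alt q6 0.10902682958826963
[480.94055711  95.51957444 169.70732862]
1860 298 341 155 208
[321.33235998 180.88111437]
[321.74777253 190.02220149]
[322.36065896 203.50866973]
```

>>> carry_out:
  plan:
    - {"dx":0,"dy":2,"dz":30,"twist":0,"fingers":-1}
    - {"dx":0,"dy":2,"dz":65,"twist":0,"fingers":-1}
    - {"dx":0,"dy":2,"dz":100,"twist":0,"fingers":-1}
    - {"dx":0,"dy":2,"dz":130,"twist":0,"fingers":-1}
    - {"dx":0,"dy":2,"dz":141,"twist":0,"fingers":-1}

```text
clock: 21.05
eef_pos: [0.4778, 0.097, 0.0252]
tool_rot: [-0.044, 0.999, -0.001, -0.003]
ft_force: [0.1, -0.6, -1.0]
grip_width: 0.0857
grasp_force: 0.0
```

>>> carry_out:
  plan:
    - {"dx":0,"dy":0,"dz":0,"twist":0,"fingers":-1}
    - {"dx":0,"dy":0,"dz":0,"twist":0,"fingers":-0.5}
    - {"dx":0,"dy":0,"dz":0,"twist":0,"fingers":0}
    - {"dx":0,"dy":0,"dz":0,"twist":0,"fingers":0.3}
    - {"dx":0,"dy":0,"dz":0,"twist":0,"fingers":1}

```text
clock: 21.47
eef_pos: [0.4824, 0.099, 0.0308]
tool_rot: [-0.044, 0.999, 0.0, 0.002]
ft_force: [-0.8, 0.3, 0.2]
grip_width: 0.0391
grasp_force: 0.2
```

>>> carry_out:
  plan:
    - {"dx":0,"dy":0,"dz":0,"twist":0,"fingers":1}
    - {"dx":0,"dy":0,"dz":0,"twist":0,"fingers":1}
    - {"dx":0,"dy":0,"dz":0,"twist":0,"fingers":1}
    - {"dx":0,"dy":0,"dz":0,"twist":0,"fingers":1}
    - {"dx":0,"dy":0,"dz":0,"twist":0,"fingers":1}

```text
clock: 21.88
eef_pos: [0.4823, 0.099, 0.031]
tool_rot: [-0.045, 0.999, 0.0, 0.002]
ft_force: [-0.8, -1.0, 6.0]
grip_width: 0.0322
grasp_force: 57.6
```

>>> carry_out:
  plan:
    - {"dx":0,"dy":0,"dz":-15,"twist":0,"fingers":1}
    - {"dx":0,"dy":0,"dz":-45,"twist":0,"fingers":1}
    - {"dx":0,"dy":0,"dz":-80,"twist":0,"fingers":1}
    - {"dx":0,"dy":0,"dz":-110,"twist":0,"fingers":1}
    - {"dx":0,"dy":0,"dz":-120,"twist":0,"fingers":1}

```text
clock: 22.3
eef_pos: [0.4839, 0.0996, 0.1548]
tool_rot: [-0.045, 0.999, 0.001, 0.005]
ft_force: [0.6, 0.9, -0.7]
grip_width: 0.0318
grasp_force: 58.1
```

```bash
python3 -c "
from h import *
goto([559.8,-312.3,31],95);print(state()[0])
s=camera('side');cv2.imwrite('pics/s3.png',cv2.resize(s['image'][100:300,250:450,::-1],None,fx=3,fy=3))"
```

```text
shift [ -37.7 -417.1  123.7] twist 0.13024587575955593 alt q6 0.11337720590102295
[483.87574551  99.56218842 154.81502994]
```

View pics/s3.png

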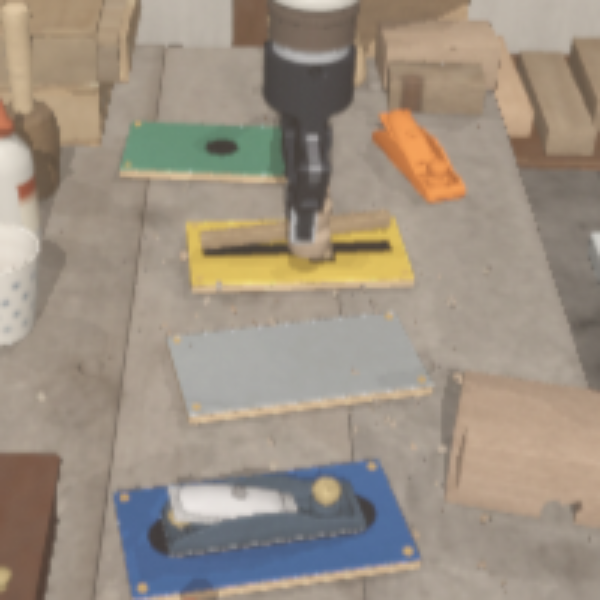

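The finial is held, and the plane is well on blue. I'll carry the finial to green.

>>> carry_out:
  plan:
    - {"dx":-3,"dy":-30,"dz":0,"twist":0,"fingers":1}
    - {"dx":-7,"dy":-70,"dz":0,"twist":0,"fingers":1}
    - {"dx":-11,"dy":-110,"dz":0,"twist":0,"fingers":1}
    - {"dx":-14,"dy":-150,"dz":0,"twist":0,"fingers":1}
    - {"dx":-18,"dy":-190,"dz":0,"twist":0,"fingers":1}

```text
clock: 22.77
eef_pos: [0.515, -0.0902, 0.1481]
tool_rot: [-0.045, 0.999, 0.0, -0.001]
ft_force: [0.5, -0.1, -0.6]
grip_width: 0.032
grasp_force: 58.2
```

>>> carry_out:
  plan:
    - {"dx":-4,"dy":-40,"dz":0,"twist":0,"fingers":1}
    - {"dx":-8,"dy":-80,"dz":0,"twist":0,"fingers":1}
    - {"dx":-11,"dy":-120,"dz":0,"twist":0,"fingers":1}
    - {"dx":-14,"dy":-160,"dz":0,"twist":0,"fingers":1}
    - {"dx":-18,"dy":-190,"dz":0,"twist":0,"fingers":1}

```text
clock: 23.18
eef_pos: [0.5499, -0.2794, 0.1476]
tool_rot: [-0.044, 0.999, 0.0, -0.001]
ft_force: [-0.1, -0.1, -0.8]
grip_width: 0.0321
grasp_force: 58.2
```

>>> carry_out:
  plan:
    - {"dx":-2,"dy":-20,"dz":0,"twist":0,"fingers":1}
    - {"dx":-3,"dy":-36,"dz":0,"twist":0,"fingers":1}
    - {"dx":-3,"dy":-36,"dz":0,"twist":0,"fingers":1}
    - {"dx":-3,"dy":-36,"dz":30,"twist":0,"fingers":1}
    - {"dx":-3,"dy":-36,"dz":60,"twist":0,"fingers":1}

```text
clock: 23.6
eef_pos: [0.5581, -0.3124, 0.0898]
tool_rot: [-0.045, 0.999, -0.001, 0.002]
ft_force: [0.1, 0.2, -1.2]
grip_width: 0.0319
grasp_force: 58.2
```

>>> carry_out:
  plan:
    - {"dx":0,"dy":0,"dz":20,"twist":0,"fingers":1}
    - {"dx":0,"dy":0,"dz":40,"twist":0,"fingers":1}
    - {"dx":0,"dy":0,"dz":45,"twist":0,"fingers":1}
    - {"dx":0,"dy":0,"dz":45,"twist":0,"fingers":1}
    - {"dx":0,"dy":0,"dz":45,"twist":0,"fingers":1}

```text
clock: 24.02
eef_pos: [0.557, -0.3113, 0.0444]
tool_rot: [-0.045, 0.999, 0.0, -0.0]
ft_force: [0.5, -0.1, -0.4]
grip_width: 0.0324
grasp_force: 58.2
```

```bash
python3 -c "
from h import *
goto([559.8,-312.3,31],95);print(state()[0])
w=camera('wrist');cv2.imwrite('pics/w8.png',w['image'][:,:,::-1]);print([proj(w,[.5598,-.3123,z]) for z in(.026,.097)])"
```

```text
shift [-2.7 -1.2 13.4] twist 0.16032871557264627 alt q6 -0.59984798904468
[ 556.9733786  -311.3412676    44.42424518]
[array([315.48860837, 247.24820262]), array([314.28167513, 338.68611921])]
```

View pics/w8.png

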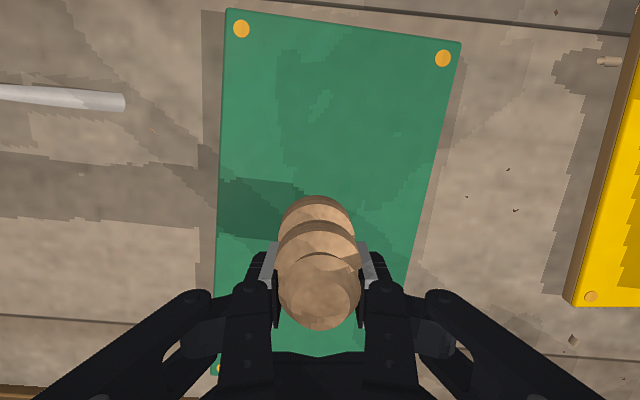

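The finial is upright over green. Its base centre is at about (317,234) and should be at (315,247), so it needs about 6 mm more in −tool x. I'll correct that while lowering.

>>> carry_out:
  plan:
    - {"dx":-3,"dy":-1,"dz":3,"twist":0,"fingers":1}
    - {"dx":-6,"dy":-1,"dz":7,"twist":0,"fingers":1}
    - {"dx":-6,"dy":-1,"dz":11,"twist":0,"fingers":1}
    - {"dx":-6,"dy":-1,"dz":13,"twist":0,"fingers":1}
    - {"dx":-6,"dy":-1,"dz":13,"twist":0,"fingers":1}

```text
clock: 24.48
eef_pos: [0.5632, -0.3124, 0.0313]
tool_rot: [-0.045, 0.999, -0.0, 0.0]
ft_force: [-0.2, 0.3, -0.5]
grip_width: 0.0319
grasp_force: 58.2
```

>>> carry_out:
  plan:
    - {"dx":0,"dy":0,"dz":0,"twist":0,"fingers":1}
    - {"dx":0,"dy":0,"dz":0,"twist":0,"fingers":1}
    - {"dx":0,"dy":0,"dz":0,"twist":0,"fingers":1}
    - {"dx":0,"dy":0,"dz":0,"twist":0,"fingers":1}
    - {"dx":0,"dy":0,"dz":0,"twist":0,"fingers":1}

```text
clock: 24.9
eef_pos: [0.5629, -0.3124, 0.0313]
tool_rot: [-0.045, 0.999, 0.0, -0.0]
ft_force: [1.0, 0.6, 0.5]
grip_width: 0.0317
grasp_force: 58.2
```

>>> carry_out:
  plan:
    - {"dx":0,"dy":0,"dz":1,"twist":0,"fingers":1}
    - {"dx":0,"dy":0,"dz":2,"twist":0,"fingers":1}
    - {"dx":0,"dy":0,"dz":2,"twist":0,"fingers":1}
    - {"dx":0,"dy":0,"dz":2,"twist":0,"fingers":1}
    - {"dx":0,"dy":0,"dz":2,"twist":0,"fingers":1}

```text
clock: 25.32
eef_pos: [0.5632, -0.3126, 0.031]
tool_rot: [-0.045, 0.999, -0.0, 0.001]
ft_force: [-2.7, 1.3, 7.0]
grip_width: 0.0317
grasp_force: 58.7
```

>>> carry_out:
  plan:
    - {"dx":0,"dy":0,"dz":0,"twist":0,"fingers":0.2}
    - {"dx":0,"dy":0,"dz":0,"twist":0,"fingers":0}
    - {"dx":0,"dy":0,"dz":0,"twist":0,"fingers":-0.4}
    - {"dx":0,"dy":0,"dz":0,"twist":0,"fingers":-0.7}
    - {"dx":0,"dy":0,"dz":0,"twist":0,"fingers":-1}

```text
clock: 25.73
eef_pos: [0.5627, -0.3123, 0.0288]
tool_rot: [-0.045, 0.999, 0.0, -0.0]
ft_force: [0.2, 0.4, 0.9]
grip_width: 0.0769
grasp_force: 0.0
```

>>> carry_out:
  plan:
    - {"dx":0,"dy":0,"dz":0,"twist":0,"fingers":-1}
    - {"dx":0,"dy":0,"dz":-30,"twist":0,"fingers":-1}
    - {"dx":0,"dy":0,"dz":-70,"twist":0,"fingers":-1}
    - {"dx":0,"dy":0,"dz":-110,"twist":0,"fingers":-1}
    - {"dx":0,"dy":0,"dz":-150,"twist":0,"fingers":-1}

```text
clock: 26.15
eef_pos: [0.5625, -0.3122, 0.1803]
tool_rot: [-0.045, 0.999, 0.0, -0.001]
ft_force: [0.8, 0.3, -0.5]
grip_width: 0.0857
grasp_force: 0.0
```

>>> carry_out:
  plan:
    - {"dx":20,"dy":0,"dz":-10,"twist":0,"fingers":-1}
    - {"dx":40,"dy":0,"dz":-15,"twist":0,"fingers":-1}
    - {"dx":40,"dy":0,"dz":-15,"twist":0,"fingers":-1}
    - {"dx":40,"dy":0,"dz":-15,"twist":0,"fingers":-1}
    - {"dx":40,"dy":0,"dz":-15,"twist":0,"fingers":-1}

```text
clock: 26.57
eef_pos: [0.5232, -0.3159, 0.1939]
tool_rot: [-0.045, 0.999, 0.0, -0.0]
ft_force: [-0.3, 0.0, -0.4]
grip_width: 0.0857
grasp_force: 0.0
```

```bash
python3 -c "
from h import *
w=camera('wrist');cv2.imwrite('pics/w9.png',w['image'][:,:,::-1]);print([proj(w,[.5598,-.3123,z]) for z in(.012,.083)])
h=cv2.cvtColor(w['image'],cv2.COLOR_RGB2HSV).astype(int);m=(h[...,1]>60)&(h[...,0]<22);m[:,:230]=0;m[:,400:]=0
px=proj(w,[.5598,-.3123,.045]).astype(int);m[:px[1]-60]=0;m[px[1]+60:]=0
b=big(m);ys,xs=np.nonzero(b);print(b.sum(),xs.min(),xs.max(),ys.min(),ys.max())"
```

```text
[array([317.84415787, 208.84954123]), array([317.94707172, 235.65680947])]
1644 297 335 188 239
```

View pics/w9.png

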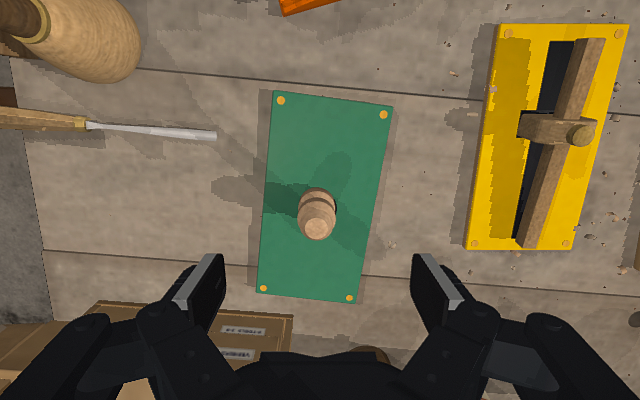

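The finial stands on green with its base at about (316,207), against a target of (318,209). The gauge is on yellow at (560,140). Everything is released and the arm is clear, so I'll hand in.

```bash
python3 -c "
from workcell import job_done
print(job_done())"
```

```text
the job is handed in; nothing more can be done
None
```

I handed the job in at about 27 s. The plane is on the blue board, the gauge on yellow and the finial upright on green, each within about 3 mm of centre by my measurements. Everything is released and the mug, glue bottle and mallet were not touched, but the hand-in returned no verdict.

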